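# Set up the fold-away rack shelf on the gas pycnometer

## Task

The fold-away shelf on the side of the grey analyser is only half set up: push its far bracket, which is still folded in, out until it clicks home in its end detent, beside the near bracket that is already out. Then lift the blue sample rack, lay it centred across the two brackets without dropping it, and push it back flush against the black rubber rail along its whole length. Keep the rack upright, leave both brackets fully out and leave everything else where it stands.

Things in the scene. Friction and masses are not known exactly. Their poses are not given: they have to be found in the camera images.
- pycnometer: the analyser, fixed: dark grey case, cream top, 460 mm long (x) by 280 wide (y); deck 150 mm high, keypad slope at its -x end. Origin: centre of its underside, on the bench; z up. Its right side, the plane y = -140 mm, carries the shelf. Things on the deck rise to at most 190 mm and stay 80 mm from that side, but for the blue cover (x = 139 to 221 mm, 180 mm high)
- shelf_mid (a point): middle of the shelf's back edge: on the front of the black rubber rail, midway between the brackets, level with their tops (115 mm over the bench). Axes are the analyser's: x along the rail, -y out from it. The rail is 212 mm long, 6 mm off the side and rises 28 mm above the brackets. Bracket hinges (vertical axes) at x = -75 mm (near) and +75 mm (far), y = -14 mm; out, they reach y = -139 mm
- far_bracket (a joint): angle of the far bracket: 0 folded along the analyser's side, pointing to its -x end; grows as its free end swings outward, counter-clockwise from above; 1.571 fully out, square to the side, on its stop. It stays where left (0.04 N m friction); from about 1.16 a spring ball resists (up to 0.3 N m), past about 1.4 it snaps the bracket to the stop and holds it. Starts at 0.45 to 0.8
- near_bracket (a joint): angle of the near bracket, same make and meaning; starts fully out in its detent, about 1.571
- far_hinge (a point): on the far bracket's vertical hinge axis, at its top face. Each bracket is an aluminium bar 18 mm wide, 22 mm high and 125 mm long from hinge axis to tip, its top 115 mm over the bench, with a diagonal strut and hinge tube below and an orange end
- far_tip (a point): end of the far bracket's bar (orange), on its centre line at the top face
- rack: loose blue sample rack, 200 mm long (x), 56 mm wide (y), straight walls 38 mm high, holding three fixed steel cells with black lids that rise to 52 mm; 0.45 to 0.7 kg. Origin: centre of its underside; z up. Either end may lead
- powder_jar: small glass jar, 52 mm across and 66 mm high, standing on the bench by the open end of the shelf, below bracket height. Origin: centre of its underside. Leave alone
- amber_bottle: amber bottle, 68 mm across, 150 mm high. Origin: centre of its underside. Leave alone
- white_bottle: white bottle, 68 mm across, 160 mm high. Origin: centre of its underside. Leave alone
- spatula: spatula lying on the bench, 190 mm long along its x. Leave alone
- weighing_cup: small steel cup, 64 mm across, 45 mm high. Leave alone
- sphere_case: wooden case of calibration spheres, 110 by 150 by 46 mm. Leave alone

How it is judged:
On the way:
1. the far bracket is swung out past its spring ball and sits in its end detent, the rack still off the shelf (value of joint far_bracket above 1.52 rad and z of rack in the frame of shelf_mid below -0.03 m), for 0.2 s.
At the end, for the whole second after the job is handed in: Both brackets fully out in their detents (above 1.52 rad); the rack at rest, level and upright on both brackets (height within 4 mm, tilt under 0.04 rad), centred along the shelf within 20 mm, and its long side flush against the rubber rail: within 4.5 mm of touching, parallel within 0.025 rad (value of joint each of far_bracket, near_bracket above 1.52 rad and y of rack in the frame of shelf_mid between -0.0325 and -0.026 m and angle between the x axis of rack and the x axis of shelf_mid, either way round below 0.025 rad and x of rack in the frame of shelf_mid between -0.02 and 0.02 m and z of rack in the frame of shelf_mid between -0.004 and 0.004 m and angle between rack's own z axis and vertical below 0.04 rad and linear speed of rack below 0.01 m/s).
It fails at once if the rack is tipped by more than 0.5 rad (angle between rack's own z axis and vertical above 0.5 rad).
It fails at once if the rack is dropped: it moves faster than 0.5 m/s out of the fingers (linear speed of rack above 0.5 m/s and contact force between the fingers and rack below 0.1 N).
It fails at once if a bystander is moved by more than 30 mm (distance of any of powder_jar, amber_bottle, white_bottle, spatula, weighing_cup, sphere_case from where it was at the start of the episode above 0.03 m).
It also fails if it takes over 64 s, if anything falls off the work surface, if the arm or the gripper's body presses on something with over 40 N, if the wrist force passes 120 N, or if a joint passes its speed limit or range.

## Robot

A 6-joint arm with a two-finger parallel gripper is mounted at the origin on the work surface. World frame = base frame: x ahead of the robot, y to its left, z up, the work surface at z = 0. Lengths are in m, angles in rad, forces in N, time in s.
With the tool pointing down it reaches from about 0.3 to 0.875 m from the base axis. Payload 6.4 kg.
Tool frame: the origin (TCP) lies where the fingers leave the gripper's body, on its centre line; the fingertips stand 73 mm ahead of it and the grasp point (between the pads) lies 54 mm ahead of it (ctrl.pinch_z is the distance from the TCP to the grasp point, in m); z points along the fingers, y is the direction in which the jaws open and shut (so a half turn about z gives the same grasp; the last joint's range is limited). The gripper opens to 85 mm and grips with 20 to 120 N. Pads are 22 mm wide; open, the fingers measure 114 mm over their backs; the gripper's body (76 mm by 85 mm) begins 54 mm behind the grasp point. The pads swing forward as they close: fully open they stand 13 mm farther back than shut.
Start: joints at [-1.423, 0.181, 1.607, -0, 1.354, -0.206], TCP at [0.199, -0.539, 0.304] pointing down, gripper open.
Joint ranges: [-2.99, 2.99], [-0.89, 2.07], [0.3, 2.58], [-1.14, 4.28], [0, 2.63], [-3.12, 3.12]. Speed limits (rad/s): [2.57, 2.57, 3.01, 3.14, 3.14, 3.14].

## Interface

Orientations are given as a unit quaternion [w, x, y, z].
In Python, from bench import ctrl, camera, camera_model gives the robot as it stands.
- The arm moves only by the tool arm_command, never from a script. Its argument "series" is a list of rows, each a list of 7 numbers: the shift along the tool's x, y, z in m, then the turn, a rotation vector about the tool's x, y, z in degrees, then the finger opening in m, from 0 to 0.0854. In form: [[tx, ty, tz, rx, ry, rz, gripper], ...]. A call has exactly 5 rows; each row is the pose to reach, as a shift and turn from the pose commanded when the call began, along the tool's axes at that moment; what a row does not reach only later rows make up. A row lasts 1/10 s, in which the tool goes at most 50 mm and 8.59 degrees, less where a joint would pass 70% of its speed; a pose out of reach is approached as far as the arm can. A call with a gripper value outside its range is refused whole. The fingers move at their own pace and stop on an object; the grip force is fixed at half the most. Time passes only in rows, so rows that repeat a pose let the fingers close, or fill a call up. It gives the time, the measured TCP pose, the force and the opening at its end, in the units of the state.
- ctrl.get_obs(): the state, without advancing time (a new reading comes with each control period).
- camera(name): name is "side" or "top"; returns (picture, depth): 420x560x3 uint8, red, green, blue; 420x560 float32, m along the optical axis (not along the pixel's ray), 0 where there is no reading.
- camera_model(name): a dict with "K" (3x3 intrinsics, pixels), "distortion" ([k1, k2, p1, p2, k3] as OpenCV has them; the pictures are not rectified), "position" and "attitude" of the camera in the world. Camera axes: x right, y down, z forward; pixel columns grow to the right and rows downward; lengths in m; the calibration is good to about 2 mm. A picture is of the moment at which its call begins. camera_model takes no time and is no camera call.
- ctrl.hand_in(): hands the job in, once; it reports no verdict.
The state is a dict: "time_s": time; "q": joint angles; "dq": joint speeds; "joint_efforts": joint torques, N m; "eef_pos": TCP position; "eef_rot": TCP orientation; "wrist_force": force on the tool from outside, world axes, zero at the start; "torque": the same for the moment, N m; "opening": opening from 0.0 (shut) to 1.0 (fully open).
Only numpy, scipy, OpenCV 4.12 (cv2) and the standard library are available. Lean on these libraries where they do the work, as an engineer would, in place of code of your own. Each camera call takes 0.05 s, during which the arm holds its last target. There are 200 camera calls.

## Working session

There is one attempt and no reset: what is moved stays moved. The work goes in short steps, Python scripts to look and compute and a tool call to move; the robot and the scene stay as the last step left them, time stands still between calls to the robot, and variables do not carry over. Pictures are saved under pics/ and viewed, about 8 in all and at most 12, crops included, and the job is handed in when it is done.

Besides the shell and the picture viewer there is one more tool, called after "Emit:" by a JSON object that holds its "name" and its "arguments", one argument or row to a line. arm_command: Moves the arm, as the interface text tells. Its arguments: {"type":"object","properties":{"series":{"type":"array","items":{"type":"array","items":{"type":"number"}}}},"required":["series"]}

```bash
mkdir -p pics; python3 - <<'E'
from bench import ctrl,camera,camera_model
import cv2,numpy as np
for n in("top","side"):
    p,d=camera(n); cv2.imwrite(f"pics/{n}0.png",p[:,:,::-1]); np.save(f"pics/{n}0.npy",d)
    print(n,camera_model(n))
print(ctrl.get_obs())
E
```

```text
top {'K': array([[421.19656445,   0.        , 281.04685258],
       [  0.        , 421.19656445, 206.36458145],
       [  0.        ,   0.        ,   1.        ]]), 'distortion': array([-0.00590851,  0.        ,  0.        ,  0.        ,  0.        ]), 'position': array([ 0.44648926, -0.16554782,  1.38102798]), 'attitude': array([-0.03037827,  0.71288274, -0.69909244,  0.04631537])}
side {'K': array([[484.64354456,   0.        , 278.58728132],
       [  0.        , 484.64354456, 210.85574199],
       [  0.        ,   0.        ,   1.        ]]), 'distortion': array([0.0411165, 0.       , 0.       , 0.       , 0.       ]), 'position': array([ 0.40923437, -1.1156573 ,  0.75629017]), 'attitude': array([-0.46536368,  0.88005766, -0.08354408,  0.04422154])}
{'time_s': 0.1, 'q': array([-1.42331686e+00,  1.81485653e-01,  1.60788747e+00, -3.35362051e-05,
        1.35379869e+00, -2.06329570e-01]), 'dq': array([ 0.002532  , -0.00244299, -0.00181778, -0.00103687,  0.00044959,
        0.0011649 ]), 'joint_efforts': array([ 3.92685479e-04, -4.45876908e+01, -3.52238595e+01, -3.54076419e-04,
        4.19378441e-03, -1.41361423e-05]), 'eef_pos': array([ 0.19915843, -0.53900659,  0.30307345]), 'eef_rot': array([-7.89721546e-04,  9.84392217e-01,  1.75986761e-01,  6.86521042e-06]), 'wrist_force': array([-0.44606376, -0.17354173,  0.39475925]), 'torque': array([ 0.00707856, -0.00395215,  0.0266807 ]), 'opening': 1.0015588143326262}
```

View pics/top0.png

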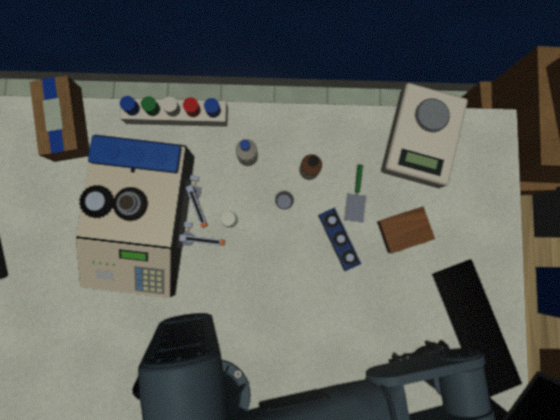

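View pics/side0.png

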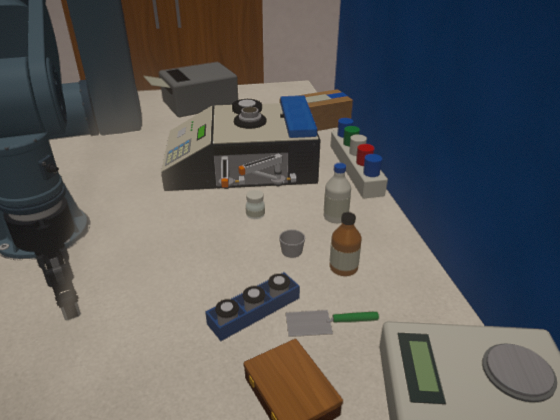

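The top view shows the analyser on the left, with the near bracket out (185,238 to 222,242). The far bracket is partly folded (hinge 193,185, tip 204,224). The rack is around (340,240). I'll take enlarged crops.

```bash
cat > h.py <<'E'
import numpy as np,cv2
from scipy.spatial.transform import Rotation as R
from bench import ctrl,camera,camera_model
def rot(q): return R.from_quat(np.r_[q[1:],q[0]])
def pix(n,uv,z):
    m=camera_model(n); uv=np.array(uv,float).reshape(-1,1,2)
    k=cv2.undistortPoints(uv,m["K"],m["distortion"])[:,0]
    r=rot(m["attitude"]).apply(np.c_[k,np.ones(len(k))]); z=np.broadcast_to(z,len(k))
    return m["position"]+r*((z-m["position"][2])/r[:,2])[:,None]
def cloud(n,d):
    v,u=np.mgrid[:420,:560]; m=camera_model(n)
    k=cv2.undistortPoints(np.c_[u.ravel(),v.ravel()].astype(float).reshape(-1,1,2),m["K"],m["distortion"])[:,0]
    return (m["position"]+rot(m["attitude"]).apply(np.c_[k,np.ones(len(k))]*d.reshape(-1,1))).reshape(420,560,3)
def proj(n,P):
    m=camera_model(n); A=rot(m["attitude"]).inv()
    c=A.apply(np.atleast_2d(P)-m["position"])
    return cv2.projectPoints(c,np.zeros(3),np.zeros(3),m["K"],m["distortion"])[0][:,0]
E
python3 - <<'E'
from h import *
p=cv2.imread("pics/top0.png")
a=cv2.resize(p[165:265,165:245],None,fx=5,fy=5,interpolation=cv2.INTER_CUBIC)
b=cv2.resize(p[200:280,310:370],None,fx=5,fy=5,interpolation=cv2.INTER_CUBIC)
o=np.zeros((500,700,3),np.uint8);o[:,:400]=a;o[:400,400:]=b
cv2.imwrite("pics/c0.png",cv2.convertScaleAbs(o,alpha=1.6,beta=15))
d=np.load("pics/top0.npy");C=cloud("top",d)
for uv in[(130,155),(204,224),(222,242),(340,239),(270,300),(450,300)]:print(uv,C[uv[1],uv[0]].round(4))
# rack blue mask
hsv=cv2.cvtColor(p,cv2.COLOR_BGR2HSV)
z=C[:,:,2]; roi=np.zeros((420,560),bool);roi[200:280,310:370]=1
m=roi&(z>.015)&(z<.07)
P=C[m];print(m.sum(),np.percentile(P[:,2],[5,50,95]))
r=cv2.minAreaRect(P[:,:2].astype(np.float32)*1000);print("rack",r)
# deck
m=np.zeros((420,560),bool);m[130:300,75:200]=1
m&=(z>.14)&(z<.16);print("deck",m.sum(),cv2.minAreaRect(C[m][:,:2].astype(np.float32)*1000))
E
```

```text
(130, 155) [0.7193 0.2497 0.1724]
(204, 224) [0.5265 0.0367 0.1184]
(222, 242) [ 0.474  -0.0184  0.1153]
(340, 239) [ 0.4917 -0.3819  0.0551]
(270, 300) [ 0.2939 -0.1653  0.0053]
(450, 300) [ 0.305  -0.7393  0.0276]
885 [0.02298178 0.05000892 0.05674612]
rack ((493.6307067871094, -385.179443359375), (199.33180236816406, 57.4395751953125), 25.74042510986328)
deck 6659 ((601.487548828125, 244.46453857421875), (287.4344482421875, 346.2523193359375), 84.85059356689453)
```

View pics/c0.png

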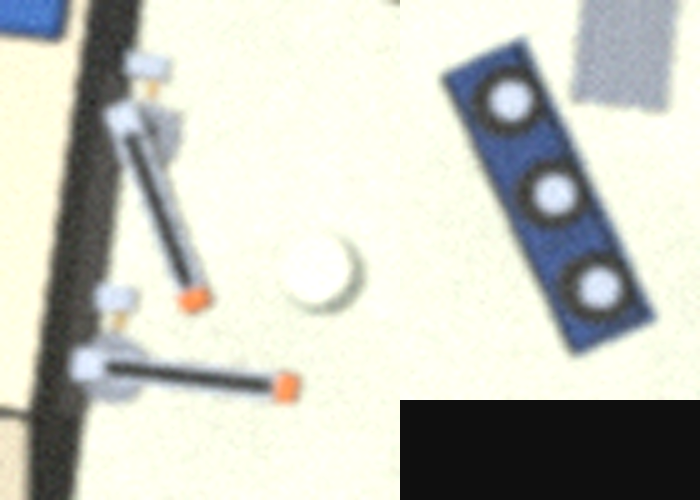

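```bash
python3 - <<'E'
from h import *
def f(l,z): return pix("top",[((u-2)/5+165,(v-2)/5+165) for u,v in l],z)[:,:2]
nh,nt,fh,ft=f([(88,362),(299,388),(122,117),(194,311)],.115)
ang=lambda v:np.degrees(np.arctan2(v[1],v[0]))
print("near",nh,nt,np.linalg.norm(nh-nt),ang(nt-nh));print("far",fh,ft,np.linalg.norm(fh-ft),ang(ft-fh))
print("hinge sep",np.linalg.norm(fh-nh),"rail ang",ang(fh-nh),"out+90",ang(nt-nh)+90)
print("far joint",np.radians(ang(ft-fh)-ang(fh-nh)-180))
r=pix("top",[((u-402)/5+310,(v-2)/5+200) for u,v in[(441,76),(525,38),(656,320),(575,356)]],.038)[:,:2]
print(r,r.mean(0),ang(r[1]-r[2]),ang(r[0]-r[3]),np.linalg.norm(r[1]-r[2]),np.linalg.norm(r[0]-r[1]))
j=f([(320,270)],.066);print("jar",j)
# rail from depth
d=np.load("pics/top0.npy");C=cloud("top",d);
z=C[:,:,2];m=np.zeros_like(z,bool);m[130:310,170:225]=1
m&=(z>.128);P=C[m]
# side plane edge: for bins along rail dir
t=np.radians(ang(fh-nh));ex=np.array([np.cos(t),np.sin(t)]);ey=np.array([-ex[1],ex[0]])
a=(P[:,:2]-(nh+fh)/2)@ex;b=(P[:,:2]-(nh+fh)/2)@ey
for x in np.arange(-.2,.2,.04):
    s=abs(a-x)<.02; print(x.round(3),np.sort(b[s])[:5].round(4) if s.any() else None)
E
```

```text
near [0.48659281 0.10055115] [ 0.4735133  -0.02558088] 0.12680836865089148 -95.9202366910048
far [0.63476847 0.08651286] [0.51829234 0.03866205] 0.12592215503840484 -157.6661262939378
hinge sep 0.1488391781219215 rail ang -5.412100348760615 out+90 -5.920236691004803
far joint -5.798926705750007
[[ 0.56835847 -0.31293892]
 [ 0.59400438 -0.36690005]
 [ 0.41553818 -0.45122795]
 [ 0.3920252  -0.39961086]] [ 0.49248156 -0.38266945] 25.291421212443563 26.17520013685397 0.1973863768789442 0.059745429516558805
jar [[ 0.54822762 -0.03084233]]
-0.2 None
-0.16 [0.0196 0.0197 0.0198 0.0213 0.022 ]
-0.12 [0.0123 0.0126 0.0135 0.0138 0.0139]
-0.08 [-0.2687 -0.2687 -0.2687 -0.2687 -0.2687]
-0.04 [0.0115 0.0117 0.0119 0.0119 0.0121]
0.0 [0.0113 0.0117 0.0117 0.0117 0.0118]
0.04 [0.0106 0.0115 0.0116 0.0116 0.0117]
0.08 [0.0107 0.0111 0.0113 0.0117 0.0118]
0.12 [0.0121 0.0122 0.014  0.0141 0.0166]
0.16 [0.0173 0.0174 0.0175 0.0178 0.0179]
```

```bash
cat >> h.py <<'E'
S=np.array([.562,.1074]); A=np.radians(-5.6)
def w(x,y): # shelf mm -> world xy
    c,s=np.cos(A),np.sin(A); return S+np.array([c*x-s*y,s*x+c*y])/1000
def go(xy,z,ang=None):
    o=ctrl.get_obs(); T=rot(o["eef_rot"]); X=T.apply([1,0,0]); a=np.degrees(np.arctan2(X[1],X[0]))
    t=T.inv().apply(np.r_[xy,z]-o["eef_pos"])
    print("shift mm",(t*1000).round(1),"now",(o["eef_pos"]*1000).round(1),"ang",a.round(2),"rz",None if ang is None else round((a-ang+180)%360-180,2))
E
python3 -c "
from h import *
go(w(-22,-33),.30,-36.7)"
```

```text
shift mm [ 530.1 -460.6    3.9] now [ 199.2 -539.   303.1] ang 20.27 rz 56.97
```

Emit:
{"name": "arm_command", "arguments": {
  "series": [
    [0.036,-0.032,0,0,0,0,0],
    [0.072,-0.064,0,0,0,0,0],
    [0.108,-0.095,0,0,0,0,0],
    [0.144,-0.126,0,0,0,0,0],
    [0.18,-0.157,0,0,0,0,0]
  ]
}}

```text
time_s: 0.6
eef_pos: [0.3141, -0.3279, 0.3035]
eef_rot: [-0.0, 0.984, 0.176, -0.0]
wrist_force: [1.2, -0.1, 0.1]
opening: 0.14
```

Emit:
{"name": "arm_command", "arguments": {
  "series": [
    [0.036,-0.032,0,0,0,0,0],
    [0.072,-0.064,0,0,0,0,0],
    [0.108,-0.095,0,0,0,0,0],
    [0.144,-0.126,0,0,0,0,0],
    [0.18,-0.157,0,0,0,0,0]
  ]
}}

```text
time_s: 1.1
eef_pos: [0.4286, -0.1182, 0.3039]
eef_rot: [0.0, 0.984, 0.176, 0.0]
wrist_force: [0.4, -0.7, -0.3]
opening: 0.002
```

Emit:
{"name": "arm_command", "arguments": {
  "series": [
    [0.036,-0.03,0,0,0,8,0],
    [0.072,-0.06,0,0,0,16,0],
    [0.108,-0.09,0,0,0,24,0],
    [0.14,-0.12,0,0,0,32,0],
    [0.17,-0.145,0,0,0,40,0]
  ]
}}

```text
time_s: 1.6
eef_pos: [0.5346, 0.0705, 0.3037]
eef_rot: [0.0, 0.989, -0.151, -0.0]
wrist_force: [1.1, -1.1, -0.4]
opening: -0.001
```

```bash
python3 -c "
from h import *
go(w(-22,-33),.171,-36.7)"
```

```text
shift mm [  0.4  -6.7 132.7] now [534.6  70.5 303.7] ang -17.32 rz 19.38
```

Emit:
{"name": "arm_command", "arguments": {
  "series": [
    [0,-0.006,0,0,0,8,0],
    [0,-0.006,0.03,0,0,16,0],
    [0,-0.006,0.06,0,0,19.4,0],
    [0,-0.006,0.08,0,0,19.4,0],
    [0,-0.006,0.08,0,0,19.4,0]
  ]
}}

```text
time_s: 2.1
eef_pos: [0.5337, 0.0746, 0.2203]
eef_rot: [0.001, 0.95, -0.312, -0.004]
wrist_force: [0.1, 0.2, 0.0]
opening: -0.002
```

```bash
python3 - <<'E'
from h import *
go(w(-22,-33),.171,-36.7)
p,d=camera("top");q,_=camera("side")
a=cv2.resize(p[165:265,165:245],None,fx=4,fy=4)
b=cv2.resize(q[130:230,190:310],None,fx=4,fy=4)
cv2.imwrite("pics/c1.png",np.hstack([a,b])[:,:,::-1])
E
```

```text
shift mm [ 1.6 -3.7 49.3] now [533.7  74.6 220.3] ang -36.39 rz 0.31
```

View pics/c1.png

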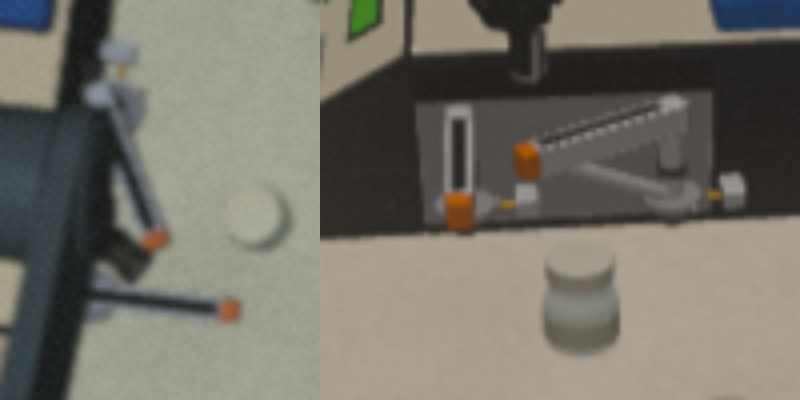

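The side crop shows the closed fingertip (530,75) above and behind the far bar's orange end (525,160). I'll check where it should project.

```bash
python3 - <<'E'
from h import *
for n in("top","side"):
    for z in(.147,.22): print(n,z,proj(n,[.5337,.0746,z]))
    print("S,far hinge,tip,railends",[proj(n,[*w(*p),.115])[0].round(1) for p in[(0,0),(75,-14),(75-110.6,-14-58),(-106,0),(106,0)]])
E
```

```text
top 0.147 [[189.52043746 220.63469803]]
top 0.22 [[184.41532552 218.66010045]]
S,far hinge,tip,railends [array([181. , 211.8]), array([189.1, 187.8]), array([203.2, 226.4]), array([176., 247.]), array([186. , 177.2])]
side 0.147 [[241.41012579 149.61559642]]
side 0.22 [[240.20059455 124.87222779]]
S,far hinge,tip,railends [array([250.4, 153.7]), array([277.1, 154.9]), array([238.4, 166.5]), array([212.8, 155.2]), array([287.5, 152.1])]
```

Emit:
{"name": "arm_command", "arguments": {
  "series": [
    [0.001,-0.003,0.02,0,0,0,0],
    [0.001,-0.003,0.035,0,0,0,0],
    [0.001,-0.003,0.049,0,0,0,0],
    [0.001,-0.003,0.049,0,0,0,0],
    [0.001,-0.003,0.049,0,0,0,0]
  ]
}}

```text
time_s: 2.7
eef_pos: [0.5386, 0.0762, 0.175]
eef_rot: [0.0, 0.95, -0.312, -0.0]
wrist_force: [0.4, -0.6, 0.7]
opening: 0.001
```

```bash
python3 - <<'E'
from h import *
for p in[(-22,-33),(-8,-60),(9,-85),(29,-100),(38,-106),(46,-110),(49,-110)]: go(w(*p),.171,-36.7)
print(ctrl.get_obs()["wrist_force"])
E
```

```text
shift mm [-1.7  0.6  4. ] now [538.6  76.2 175. ] ang -36.41 rz 0.29
shift mm [24.2 16.6  4. ] now [538.6  76.2 175. ] ang -36.41 rz 0.29
shift mm [51.6 29.3  4. ] now [538.6  76.2 175. ] ang -36.41 rz 0.29
shift mm [76.4 32.   4. ] now [538.6  76.2 175. ] ang -36.41 rz 0.29
shift mm [87.2 32.5  4. ] now [538.6  76.2 175. ] ang -36.41 rz 0.29
shift mm [96.2 31.9  4. ] now [538.6  76.2 175. ] ang -36.41 rz 0.29
shift mm [98.7 30.3  4. ] now [538.6  76.2 175. ] ang -36.41 rz 0.29
[ 0.44242044 -0.62761273  0.68529593]
```

Emit:
{"name": "arm_command", "arguments": {
  "series": [
    [0.006,0.004,0.003,0,0,0,0],
    [0.012,0.009,0.003,0,0,0,0],
    [0.024,0.017,0.003,0,0,0,0],
    [0.038,0.024,0.003,0,0,0,0],
    [0.052,0.029,0.003,0,0,0,0]
  ]
}}

```text
time_s: 3.2
eef_pos: [0.564, 0.0203, 0.1722]
eef_rot: [0.0, 0.95, -0.313, 0.0]
wrist_force: [-0.2, 1.7, 0.2]
opening: -0.001
```

Emit:
{"name": "arm_command", "arguments": {
  "series": [
    [0.01,0.001,0,0,0,0,0],
    [0.02,0.003,0,0,0,0,0],
    [0.027,0.003,0,0,0,0,0],
    [0.035,0.003,0,0,0,0,0],
    [0.041,0.002,0,0,0,0,0]
  ]
}}

```text
time_s: 3.7
eef_pos: [0.5956, -0.0043, 0.1718]
eef_rot: [0.0, 0.95, -0.312, 0.0]
wrist_force: [-0.4, 0.9, 0.9]
opening: -0.002
```

```bash
python3 - <<'E'
from h import *
for p in[(46,-110),(49,-110)]: go(w(*p),.171,-36.7)
print(ctrl.get_obs()["wrist_force"])
q,_=camera("side")
cv2.imwrite("pics/c2.png",cv2.resize(q[110:240,190:330],None,fx=4,fy=4)[:,:,::-1])
E
```

```text
shift mm [2.5 0.9 0.8] now [595.6  -4.3 171.8] ang -36.39 rz 0.31
shift mm [ 5.1 -0.6  0.8] now [595.6  -4.3 171.8] ang -36.39 rz 0.31
[-0.37592753  0.89803204  0.88784508]
```

View pics/c2.png

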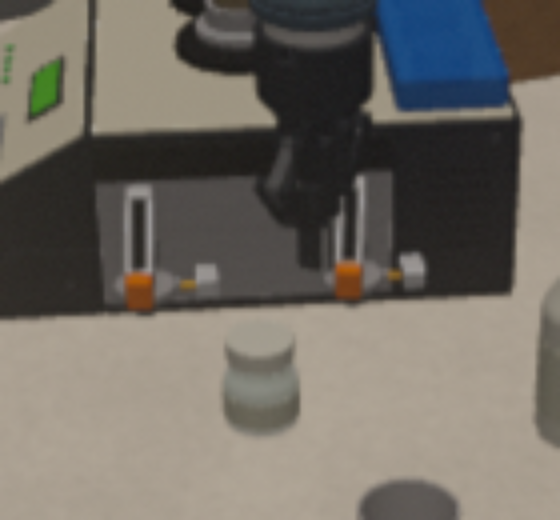

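The far bracket now looks square and parallel to the near one: orange ends at (348,280) and (139,290), with the finger beside the far one. I'll nudge it to confirm it's on the stop.

Emit:
{"name": "arm_command", "arguments": {
  "series": [
    [0.002,0,0,0,0,0,0],
    [0.004,0,0,0,0,0,0],
    [0.006,-0.001,0,0,0,0,0],
    [0.007,-0.001,0,0,0,0,0],
    [0.007,-0.001,0,0,0,0,0]
  ]
}}

```text
time_s: 4.25
eef_pos: [0.6014, -0.0073, 0.1721]
eef_rot: [0.0, 0.95, -0.312, 0.0]
wrist_force: [0.1, 0.7, -1.1]
opening: 0.003
```

```bash
python3 - <<'E'
from h import *
go(w(49,-110),.171);print(ctrl.get_obs()["wrist_force"])
q,_=camera("side")
h=cv2.cvtColor(q,cv2.COLOR_RGB2HSV)
m=((h[:,:,0]<14)&(h[:,:,1]>190)&(h[:,:,2]>120)).astype(np.uint8);m[:140]=0;m[200:]=0;m[:,:200]=0;m[:,310:]=0
print(cv2.connectedComponentsWithStats(m)[2:])
for a in(1.3,1.5,1.571,1.6):
  print(a,[proj("side",[*w(x-119*np.cos(a),-14-119*np.sin(a)),.106])[0].round(1) for x in(-75,75)])
E
```

```text
shift mm [-1.3  0.5  1.1] now [601.4  -7.3 172.1] ang -36.4 rz None
[ 0.10079947  0.69060113 -1.06417522]
(array([[     0,      0,    560,    420, 235187],
       [   277,    177,      3,      3,      4],
       [   222,    179,      1,      1,      1],
       [   222,    179,      6,      3,      8]], dtype=int32), array([[279.50212809, 209.50164763],
       [277.75      , 178.        ],
       [222.        , 179.        ],
       [225.        , 180.625     ]]))
1.3 [array([211.7, 181.3]), array([269. , 178.6])]
1.5 [array([220.7, 181.7]), array([277.9, 179. ])]
1.571 [array([224. , 181.6]), array([281.1, 178.9])]
1.6 [array([225.3, 181.5]), array([282.4, 178.8])]
```

No contact force, so the bracket has either snapped ahead of the finger or isn't quite there. I'll retreat toward the rack and check from above.

Emit:
{"name": "arm_command", "arguments": {
  "series": [
    [-0.008,0,0,0,0,0,0],
    [-0.008,0,-0.03,0,0,0,0],
    [-0.008,0,-0.07,0,0,0,0],
    [-0.008,0,-0.11,0,0,0,0.03],
    [-0.008,0,-0.13,0,0,0,0.0854]
  ]
}}

```text
time_s: 4.8
eef_pos: [0.5955, -0.0022, 0.3062]
eef_rot: [-0.0, 0.95, -0.312, 0.003]
wrist_force: [0.4, 0.5, 0.0]
opening: 0.332
```

```bash
python3 -c "
from h import *
go([.493,-.384],.30,25.7)"
```

```text
shift mm [143.9 368.2   6. ] now [595.5  -2.2 306.2] ang -36.38 rz -62.08
```

Emit:
{"name": "arm_command", "arguments": {
  "series": [
    [0.018,0.046,0,0,0,-8,0.0854],
    [0.036,0.092,0,0,0,-16,0.0854],
    [0.054,0.138,0,0,0,-24,0.0854],
    [0.072,0.184,0,0,0,-32,0.0854],
    [0.09,0.23,0,0,0,-40,0.0854]
  ]
}}

```text
time_s: 5.3
eef_pos: [0.5324, -0.2324, 0.302]
eef_rot: [-0.0, 1.0, 0.03, 0.0]
wrist_force: [0.4, 0.5, 0.9]
opening: 1.0
```

```bash
python3 - <<'E'
from h import *
go([.493,-.384],.20,25.7)
p,d=camera("top");q,_=camera("side")
a=cv2.resize(p[165:265,165:245],None,fx=5,fy=5,interpolation=cv2.INTER_CUBIC)
b=cv2.resize(q[130:230,200:300],None,fx=4,fy=4,interpolation=cv2.INTER_CUBIC);b=cv2.copyMakeBorder(b,0,100,0,0,0)
cv2.imwrite("pics/c3.png",cv2.convertScaleAbs(np.hstack([a,b])[:,:,::-1],alpha=1.5))
E
```

```text
shift mm [-48.6 148.9 102. ] now [ 532.4 -232.4  302. ] ang 3.48 rz -22.22
```

View pics/c3.png

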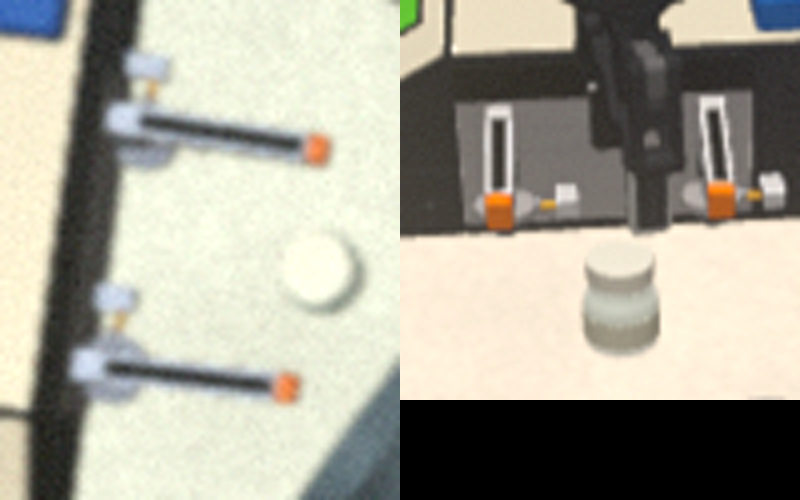

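From above, the far bracket runs (122,117) to (329,152) and the near one (88,362) to (299,388). The far one is about 2.5–3° short (~1.52 rad), which is too marginal. I'll go back and press it onto the stop.

```bash
python3 -c "
from h import *
go(w(36,-108),.24,-5.6)"
```

```text
shift mm [  68.1 -229.3   61.5] now [ 531.6 -236.1  302. ] ang 3.07 rz 8.67
```

Emit:
{"name": "arm_command", "arguments": {
  "series": [
    [0.013,-0.046,0,0,0,4,0],
    [0.027,-0.092,0,0,0,8.6,0],
    [0.04,-0.138,0,0,0,8.6,0],
    [0.054,-0.184,0.02,0,0,8.6,0],
    [0.068,-0.229,0.03,0,0,8.6,0]
  ]
}}

```text
time_s: 5.9
eef_pos: [0.5882, 0.0036, 0.2712]
eef_rot: [-0.0, 0.999, -0.048, -0.0]
wrist_force: [0.5, -0.7, -0.4]
opening: 0.143
```

Emit:
{"name": "arm_command", "arguments": {
  "series": [
    [0,0,0.02,0,0,0,0],
    [0,0,0.05,0,0,0,0],
    [0,0,0.08,0,0,0,0],
    [0,0,0.1,0,0,0,0],
    [0,0,0.1,0,0,0,0]
  ]
}}

```text
time_s: 6.4
eef_pos: [0.5862, 0.0023, 0.1685]
eef_rot: [-0.001, 0.999, -0.048, -0.004]
wrist_force: [0.0, 0.7, -0.3]
opening: 0.004
```

```bash
python3 -c "
from h import *
go(w(55,-108),.171,-5.6)"
```

```text
shift mm [20.7  5.8 -2.6] now [586.2   2.3 168.5] ang -5.5 rz 0.1
```

Emit:
{"name": "arm_command", "arguments": {
  "series": [
    [0.006,0.003,-0.002,0,0,0,0],
    [0.011,0.004,-0.002,0,0,0,0],
    [0.015,0.004,-0.002,0,0,0,0],
    [0.018,0.004,-0.002,0,0,0,0],
    [0.021,0.004,-0.002,0,0,0,0]
  ]
}}

```text
time_s: 6.9
eef_pos: [0.6082, -0.0053, 0.1746]
eef_rot: [0.0, 0.999, -0.048, -0.002]
wrist_force: [-15.9, -0.5, 12.3]
opening: -0.003
```

Emit:
{"name": "arm_command", "arguments": {
  "series": [
    [0.001,0,0,0,0,0,0],
    [0.002,0,0,0,0,0,0],
    [0.003,0,0,0,0,0,0],
    [0.004,0,0,0,0,0,0],
    [0.004,0,0,0,0,0,0]
  ]
}}

```text
time_s: 7.4
eef_pos: [0.609, -0.0053, 0.1743]
eef_rot: [-0.0, 0.999, -0.048, -0.007]
wrist_force: [-24.7, -0.2, 19.3]
opening: 0.0
```

It's firmly on the stop, with 25 N of reaction. Backing off and heading for the rack.

Emit:
{"name": "arm_command", "arguments": {
  "series": [
    [-0.01,0,0,0,0,0,0],
    [-0.018,0,0,0,0,0,0],
    [-0.018,0,-0.04,0,0,0,0],
    [-0.018,0,-0.08,0,0,0,0],
    [-0.018,0,-0.11,0,0,0,0.0854]
  ]
}}

```text
time_s: 7.9
eef_pos: [0.596, -0.004, 0.2867]
eef_rot: [0.0, 0.999, -0.048, 0.002]
wrist_force: [0.8, -0.5, -0.3]
opening: 0.154
```

```bash
python3 -c "
from h import *
go([.493,-.384],.29,25.7)"
```

```text
shift mm [-66.2 388.1  -3.4] now [596.   -4.  286.7] ang -5.49 rz -31.19
```

Emit:
{"name": "arm_command", "arguments": {
  "series": [
    [-0.008,0.048,0,0,0,-8,0.0854],
    [-0.016,0.096,0,0,0,-16,0.0854],
    [-0.024,0.144,0,0,0,-24,0.0854],
    [-0.032,0.192,0,0,0,-31.2,0.0854],
    [-0.04,0.24,0,0,0,-31.2,0.0854]
  ]
}}

```text
time_s: 8.4
eef_pos: [0.5322, -0.2402, 0.2844]
eef_rot: [0.0, 0.974, 0.225, 0.001]
wrist_force: [0.8, -0.5, 0.1]
opening: 0.992
```

```bash
python3 - <<'E'
from h import *
go([.493,-.384],.2,25.7)
p,d=camera("top")
b=(220,150);o=cv2.cvtColor(p,cv2.COLOR_RGB2HSV)
m=((o[:,:,0]<14)&(o[:,:,1]>130)&(o[:,:,2]>100)).astype(np.uint8);m[:170]=0;m[260:]=0;m[:,:200]=0;m[:,240:]=0
n,l,s,c=cv2.connectedComponentsWithStats(m)
for i in range(1,n):
  if s[i][4]>5: print(s[i],c[i],pix("top",[c[i]],.115))
E
```

```text
shift mm [-98.3 112.1  84.4] now [ 532.2 -240.2  284.4] ang 25.95 rz 0.25
[227 191   3   5  13] [228.15384615 193.        ] [[ 0.62205441 -0.03205435  0.115     ]]
[221 240   3   5  13] [222.         242.30769231] [[ 0.47305734 -0.01844244  0.115     ]]
```

Tip separation is now 149.6 mm, parallel to the rail, so the far bracket is home. On to the rack.

Emit:
{"name": "arm_command", "arguments": {
  "series": [
    [-0.032,0.037,0,0,0,0,0.0854],
    [-0.065,0.075,0,0,0,0,0.0854],
    [-0.098,0.112,0.02,0,0,0,0.0854],
    [-0.098,0.112,0.05,0,0,0,0.0854],
    [-0.098,0.112,0.08,0,0,0,0.0854]
  ]
}}

```text
time_s: 8.95
eef_pos: [0.4926, -0.3842, 0.2035]
eef_rot: [0.001, 0.975, 0.221, 0.001]
wrist_force: [0.4, 0.7, -0.1]
opening: 0.997
```

```bash
python3 - <<'E'
from h import *
go([.493,-.384],.08,25.7)
q,_=camera("side")
cv2.imwrite("pics/c4.png",cv2.resize(q[200:340,190:330],None,fx=4,fy=4)[:,:,::-1])
E
```

```text
shift mm [  0.4  -0.2 123.5] now [ 492.6 -384.2  203.5] ang 25.51 rz -0.19
```

View pics/c4.png

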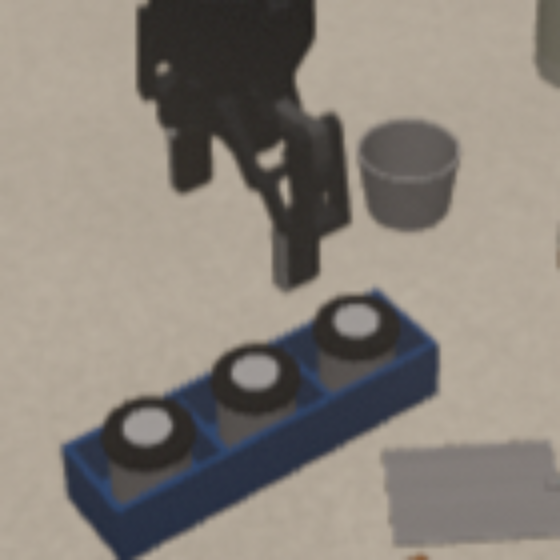

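The fingers (190,190 and 295,285) straddle the rack's middle cell (255,390). Descending.

Emit:
{"name": "arm_command", "arguments": {
  "series": [
    [0,0,0.03,0,0,0,0.0854],
    [0,0,0.06,0,0,0,0.0854],
    [0,0,0.09,0,0,0,0.0854],
    [0,0,0.11,0,0,0,0.0854],
    [0,0,0.124,0,0,0,0.0854]
  ]
}}

```text
time_s: 9.5
eef_pos: [0.4931, -0.3811, 0.0789]
eef_rot: [-0.001, 0.975, 0.223, -0.0]
wrist_force: [-0.1, -0.0, 1.0]
opening: 1.003
```

Emit:
{"name": "arm_command", "arguments": {
  "series": [
    [0,0,0,0,0,0,0.0854],
    [0,0,0,0,0,0,0.06],
    [0,0,0,0,0,0,0.05],
    [0,0,0,0,0,0,0.045],
    [0,0,0,0,0,0,0.04]
  ]
}}

```text
time_s: 10.0
eef_pos: [0.4946, -0.3837, 0.0827]
eef_rot: [0.002, 0.975, 0.223, 0.001]
wrist_force: [1.0, -2.4, 6.2]
opening: 0.645
```

Emit:
{"name": "arm_command", "arguments": {
  "series": [
    [0,0,0,0,0,0,0.04],
    [0,0,0,0,0,0,0.04],
    [0,0,0,0,0,0,0.04],
    [0,0,-0.005,0,0,0,0.04],
    [0,0,-0.012,0,0,0,0.04]
  ]
}}

```text
time_s: 10.5
eef_pos: [0.4923, -0.3809, 0.0913]
eef_rot: [-0.001, 0.975, 0.223, -0.001]
wrist_force: [-0.0, 1.4, -5.7]
opening: 0.647
```

Emit:
{"name": "arm_command", "arguments": {
  "series": [
    [0,0,-0.025,0,0,0,0.04],
    [0,0,-0.06,0,0,0,0.04],
    [0,0,-0.1,0,0,0,0.04],
    [0,0,-0.14,0,0,0,0.04],
    [0,0,-0.175,0,0,0,0.04]
  ]
}}

```text
time_s: 11.0
eef_pos: [0.4928, -0.3813, 0.2688]
eef_rot: [-0.0, 0.975, 0.223, -0.0]
wrist_force: [0.4, -0.2, -4.5]
opening: 0.642
```

```bash
python3 - <<'E'
from h import *
go(w(0,-70),.28,-5.6);o=ctrl.get_obs();print(o["wrist_force"],o["torque"],o["opening"])
E
```

```text
shift mm [ 238.1 -350.5  -11. ] now [ 492.8 -381.3  268.8] ang 25.72 rz 31.32
[ 0.44924909 -0.23917347 -4.48331114] [-0.02903986 -0.01697368  0.00857543] 0.6422551696958236
```

Emit:
{"name": "arm_command", "arguments": {
  "series": [
    [0.015,-0.022,-0.01,0,0,2,0.04],
    [0.038,-0.056,-0.015,0,0,5,0.04],
    [0.062,-0.091,-0.015,0,0,9,0.04],
    [0.086,-0.126,-0.015,0,0,13,0.04],
    [0.11,-0.162,-0.015,0,0,17,0.04]
  ]
}}

```text
time_s: 11.5
eef_pos: [0.5212, -0.1862, 0.2816]
eef_rot: [-0.001, 0.997, 0.074, -0.001]
wrist_force: [1.4, 0.6, -5.0]
opening: 0.643
```

```bash
python3 - <<'E'
from h import *
go(w(0,-70),.28,-5.6);o=ctrl.get_obs();print(o["wrist_force"],o["opening"])
E
```

```text
shift mm [  66.8 -216.4    1.8] now [ 521.2 -186.2  281.6] ang 8.53 rz 14.13
[ 1.40948309  0.62595731 -4.97089601] 0.6433029813557934
```

Emit:
{"name": "arm_command", "arguments": {
  "series": [
    [0.012,-0.036,0,0,0,4,0.04],
    [0.023,-0.073,0,0,0,8,0.04],
    [0.034,-0.11,0,0,0,12,0.04],
    [0.045,-0.146,0,0,0,14,0.04],
    [0.055,-0.175,0,0,0,14,0.04]
  ]
}}

```text
time_s: 12.0
eef_pos: [0.5488, -0.0045, 0.2815]
eef_rot: [-0.0, 0.999, -0.046, -0.001]
wrist_force: [0.3, -0.3, -5.5]
opening: 0.644
```

Emit:
{"name": "arm_command", "arguments": {
  "series": [
    [0,-0.013,0,0,0,0,0.04],
    [0,-0.025,0,0,0,0,0.04],
    [0,-0.03,0,0,0,0,0.04],
    [0,-0.03,0,0,0,0,0.04],
    [0,-0.03,0,0,0,0,0.04]
  ]
}}

```text
time_s: 12.5
eef_pos: [0.5525, 0.0221, 0.282]
eef_rot: [0.0, 0.999, -0.046, -0.0]
wrist_force: [0.7, -0.5, -5.2]
opening: 0.647
```

```bash
python3 - <<'E'
from h import *
go(w(0,-70),.195,-5.6);o=ctrl.get_obs();print(o["wrist_force"],o["opening"])
p,d=camera("top");q,_=camera("side")
a=cv2.resize(p[165:265,165:245],None,fx=4,fy=4,interpolation=cv2.INTER_CUBIC)
b=cv2.resize(q[100:200,190:310],None,fx=4,fy=4,interpolation=cv2.INTER_CUBIC)
cv2.imwrite("pics/c5.png",cv2.convertScaleAbs(np.hstack([a,b])[:,:,::-1],alpha=1.5))
E
```

```text
shift mm [  1.2 -15.9  86.9] now [552.5  22.1 282. ] ang -5.33 rz 0.27
[ 0.74304447 -0.47548709 -5.19897068] 0.6465242655733466
```

View pics/c5.png

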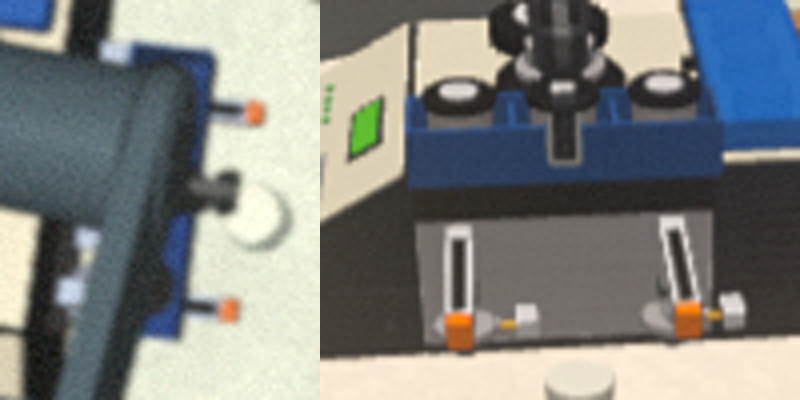

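```bash
python3 - <<'E'
from h import *
def sh(P):
    c,s=np.cos(A),np.sin(A); d=(P[:,:2]-S)*1000; return np.c_[d@[c,s],d@[-s,c]].round(1)
print(sh(pix("side",[(213,146.7),(290,143)],.2025)))
print("top",sh(pix("top",[(213/4+165,50/4+165),(180/4+165,336/4+165)],.2405)))
print("tcp",sh(ctrl.get_obs()["eef_pos"][None]))
E
```

```text
[[ -96.3 -122.1]
 [  98.9 -118.8]]
top [[  96.6 -115.4]
 [ -98.9 -119.1]]
tcp [[ -1.1 -86. ]]
```

The rack is centred on the shelf within about 1 mm and above both brackets. Lowering.

Emit:
{"name": "arm_command", "arguments": {
  "series": [
    [0.001,-0.007,0.02,0,0,0.3,0.04],
    [0.001,-0.014,0.04,0,0,0.3,0.04],
    [0.001,-0.014,0.06,0,0,0.3,0.04],
    [0.001,-0.014,0.072,0,0,0.3,0.04],
    [0.001,-0.014,0.078,0,0,0.3,0.04]
  ]
}}

```text
time_s: 13.1
eef_pos: [0.5543, 0.0363, 0.2028]
eef_rot: [-0.0, 0.999, -0.049, -0.001]
wrist_force: [-0.9, -0.8, -5.3]
opening: 0.643
```

Emit:
{"name": "arm_command", "arguments": {
  "series": [
    [0,0,0,0,0,0,0.04],
    [0,0,0.002,0,0,0,0.04],
    [0,0,0.004,0,0,0,0.04],
    [0,0,0.005,0,0,0,0.04],
    [0,0,0.005,0,0,0,0.04]
  ]
}}

```text
time_s: 13.6
eef_pos: [0.555, 0.0368, 0.1992]
eef_rot: [0.0, 0.999, -0.049, 0.0]
wrist_force: [0.9, -0.2, -5.3]
opening: 0.643
```

Emit:
{"name": "arm_command", "arguments": {
  "series": [
    [0,0,0.001,0,0,0,0.04],
    [0,0,0.002,0,0,0,0.04],
    [0,0,0.003,0,0,0,0.04],
    [0,0,0.003,0,0,0,0.04],
    [0,0,0.003,0,0,0,0.04]
  ]
}}

```text
time_s: 14.1
eef_pos: [0.5553, 0.0368, 0.1977]
eef_rot: [0.0, 0.999, -0.049, 0.001]
wrist_force: [-5.2, 0.6, 7.3]
opening: 0.641
```

Contact (z force went from −5 to +7 N). Releasing gently.

Emit:
{"name": "arm_command", "arguments": {
  "series": [
    [0,0,0,0,0,0,0.055],
    [0,0,0,0,0,0,0.058],
    [0,0,0,0,0,0,0.062],
    [0,0,0,0,0,0,0.068],
    [0,0,0,0,0,0,0.068]
  ]
}}

```text
time_s: 14.6
eef_pos: [0.555, 0.0367, 0.1961]
eef_rot: [-0.0, 0.999, -0.049, 0.0]
wrist_force: [-0.0, 0.5, 0.5]
opening: 0.793
```

Emit:
{"name": "arm_command", "arguments": {
  "series": [
    [0,0,0,0,0,0,0.07],
    [0,0,-0.015,0,0,0,0.07],
    [0,0,-0.04,0,0,0,0.07],
    [0,0,-0.08,0,0,0,0.07],
    [0,0.04,-0.1,0,0,0,0.07]
  ]
}}

```text
time_s: 15.1
eef_pos: [0.5523, -0.0005, 0.3007]
eef_rot: [-0.0, 0.999, -0.046, 0.003]
wrist_force: [0.9, -0.9, 1.1]
opening: 0.817
```

```bash
python3 - <<'E'
from h import *
o=ctrl.get_obs();print(o["wrist_force"],o["opening"],o["q"])
go(w(0,-160),.29,84.4)
E
```

```text
[ 0.90739742 -0.91124855  1.13522556] 0.8168269295034712 [-0.21656564  0.13016249  1.67143306  0.00174092  1.33472073  1.44630224]
shift mm [-1.2 51.7 10.6] now [ 5.523e+02 -5.000e-01  3.007e+02] ang -5.3 rz -89.7
```

Emit:
{"name": "arm_command", "arguments": {
  "series": [
    [0,0.02,0,0,0,-8.5,0.0854],
    [0,0.04,0,0,0,-17,0.0854],
    [0,0.052,0,0,0,-25.5,0.0854],
    [0,0.052,0,0,0,-34,0.0854],
    [0,0.052,0,0,0,-42.5,0.0854]
  ]
}}

```text
time_s: 15.6
eef_pos: [0.546, -0.0554, 0.2974]
eef_rot: [0.0, 0.948, 0.319, 0.001]
wrist_force: [0.4, -0.7, -0.1]
opening: 0.998
```

Emit:
{"name": "arm_command", "arguments": {
  "series": [
    [0,0,0,0,0,-8.5,0.0854],
    [0,0,0,0,0,-17,0.0854],
    [0,0,0,0,0,-25.5,0.0854],
    [0,0,0,0,0,-34,0.0854],
    [0,0,0,0,0,-42.5,0.0854]
  ]
}}

```text
time_s: 16.1
eef_pos: [0.5461, -0.0548, 0.2973]
eef_rot: [0.0, 0.767, 0.641, 0.0]
wrist_force: [0.1, -0.5, -0.0]
opening: 0.998
```

```bash
python3 - <<'E'
from h import *
go(w(0,-160),.20,84.4)
p,d=camera("top");q,_=camera("side")
a=cv2.resize(p[165:265,165:245],None,fx=5,fy=5,interpolation=cv2.INTER_CUBIC)
b=cv2.resize(q[120:220,200:300],None,fx=4,fy=4,interpolation=cv2.INTER_CUBIC);b=cv2.copyMakeBorder(b,0,100,0,0,0)
cv2.imwrite("pics/c6.png",cv2.convertScaleAbs(np.hstack([a,b])[:,:,::-1],alpha=1.5))
E
```

```text
shift mm [ 3.  -0.3 97.3] now [546.1 -54.8 297.3] ang 79.77 rz -4.63
```

View pics/c6.png

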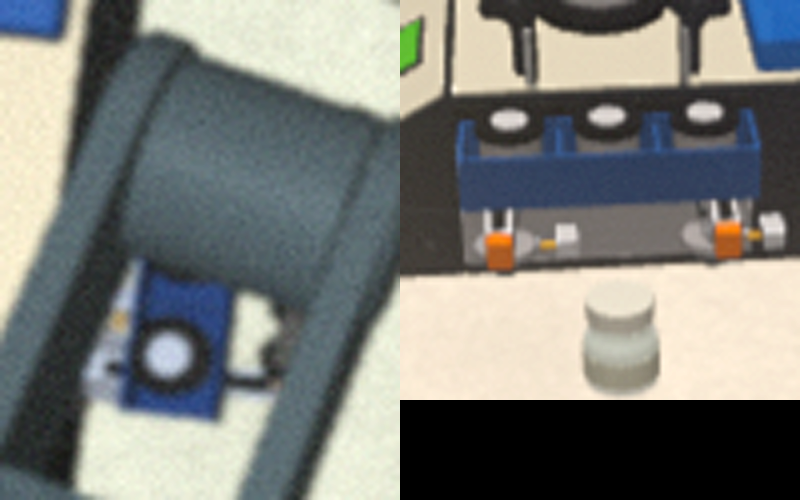

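The rack sits level on both brackets, ends roughly at (460,200) and (757,190) in the side crop. Next I lower the open fingers in front of it and push it back.

Emit:
{"name": "arm_command", "arguments": {
  "series": [
    [0.003,0,0.02,0,0,-4.6,0.0854],
    [0.003,0,0.05,0,0,-4.6,0.0854],
    [0.003,0,0.08,0,0,-4.6,0.0854],
    [0.003,0,0.1,0,0,-4.6,0.0854],
    [0.003,0,0.107,0,0,-4.6,0.0854]
  ]
}}

```text
time_s: 16.7
eef_pos: [0.5454, -0.0515, 0.1872]
eef_rot: [-0.002, 0.744, 0.668, -0.001]
wrist_force: [-1.4, 0.4, 0.1]
opening: 1.0
```

```bash
python3 - <<'E'
from h import *
go(w(0,-67),.19,84.4); print(ctrl.get_obs()["wrist_force"])
E
```

```text
shift mm [92.8  0.1 -2.7] now [545.4 -51.5 187.2] ang 83.81 rz -0.59
[-1.43432531  0.43253624  0.0560817 ]
```

Emit:
{"name": "arm_command", "arguments": {
  "series": [
    [0.015,0,-0.002,0,0,-0.5,0.0854],
    [0.03,0,-0.002,0,0,-0.5,0.0854],
    [0.04,0,-0.002,0,0,-0.5,0.0854],
    [0.048,0,-0.002,0,0,-0.5,0.0854],
    [0.055,0,-0.002,0,0,-0.5,0.0854]
  ]
}}

```text
time_s: 17.2
eef_pos: [0.5529, 0.0032, 0.1922]
eef_rot: [0.001, 0.74, 0.673, -0.0]
wrist_force: [-1.1, -5.5, 3.3]
opening: 0.997
```

Emit:
{"name": "arm_command", "arguments": {
  "series": [
    [0.006,0,0,0,0,0,0.0854],
    [0.012,0,0,0,0,0,0.0854],
    [0.018,0,0,0,0,0,0.0854],
    [0.023,0,0,0,0,0,0.0854],
    [0.028,0,0,0,0,0,0.0854]
  ]
}}

```text
time_s: 17.7
eef_pos: [0.5557, 0.03, 0.1923]
eef_rot: [0.002, 0.74, 0.672, -0.0]
wrist_force: [-0.6, -6.0, 4.0]
opening: 0.996
```

```bash
python3 - <<'E'
from h import *
go(w(0,-67),.19,84.4);o=ctrl.get_obs(); print(o["wrist_force"],o["torque"])
E
```

```text
shift mm [10.6 -1.3  2.2] now [555.7  30.  192.3] ang 84.51 rz 0.11
[-0.57018712 -6.02016778  4.00578095] [-0.88153674  0.1827719   0.05257489]
```

Emit:
{"name": "arm_command", "arguments": {
  "series": [
    [0.002,0,0,0,0,0,0.0854],
    [0.004,0,0,0,0,0,0.0854],
    [0.006,0,0,0,0,0,0.0854],
    [0.008,0,0,0,0,0,0.0854],
    [0.009,0,0,0,0,0,0.0854]
  ]
}}

```text
time_s: 18.2
eef_pos: [0.5565, 0.0389, 0.1922]
eef_rot: [0.002, 0.74, 0.672, -0.0]
wrist_force: [-0.2, -6.8, 4.6]
opening: 1.001
```

Emit:
{"name": "arm_command", "arguments": {
  "series": [
    [0.001,0,0,0,0,0,0.0854],
    [0.002,0,0,0,0,0,0.0854],
    [0.003,0,0,0,0,0,0.0854],
    [0.003,0,0,0,0,0,0.0854],
    [0.003,0,0,0,0,0,0.0854]
  ]
}}

```text
time_s: 18.7
eef_pos: [0.5567, 0.04, 0.1923]
eef_rot: [0.003, 0.74, 0.673, -0.001]
wrist_force: [-2.8, -14.0, 4.6]
opening: 1.001
```

Emit:
{"name": "arm_command", "arguments": {
  "series": [
    [0.001,0,0,0,0,0,0.0854],
    [0.002,0,0,0,0,0,0.0854],
    [0.002,0,0,0,0,0,0.0854],
    [0.002,0,0,0,0,0,0.0854],
    [0.002,0,0,0,0,0,0.0854]
  ]
}}

```text
time_s: 19.2
eef_pos: [0.5568, 0.0403, 0.1923]
eef_rot: [0.003, 0.74, 0.672, -0.003]
wrist_force: [-4.1, -20.6, 5.4]
opening: 1.0
```

```bash
python3 - <<'E'
from h import *
go(w(0,-67),.19,84.4);o=ctrl.get_obs(); print(o["wrist_force"],o["torque"])
q,_=camera("side")
b=cv2.resize(q[120:210,200:300],None,fx=6,fy=6,interpolation=cv2.INTER_CUBIC)
cv2.imwrite("pics/c7.png",cv2.convertScaleAbs(b[:,:,::-1],alpha=1.5))
E
```

```text
shift mm [ 0.4 -1.4  2.3] now [556.8  40.3 192.3] ang 84.51 rz 0.11
[ -4.09924659 -20.63973845   5.43377798] [-3.17017097  0.46578929  0.34719922]
```

View pics/c7.png

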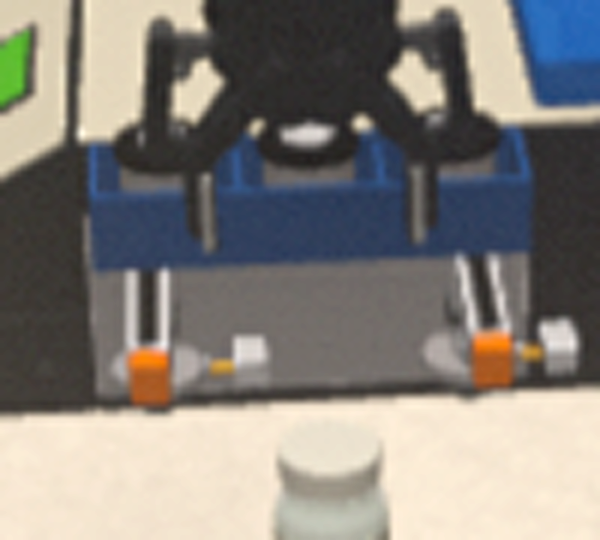

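The rack is pressed against the rail, with both fingers (208,240 and 418,235) on its front face and both brackets out. I'll back off, clear the view and measure.

Emit:
{"name": "arm_command", "arguments": {
  "series": [
    [-0.004,0,0,0,0,0,0.0854],
    [-0.015,0,0,0,0,0,0.0854],
    [-0.035,0,0,0,0,0,0.0854],
    [-0.06,0,-0.03,0,0,0,0.0854],
    [-0.09,0,-0.07,0,0,0,0.0854]
  ]
}}

```text
time_s: 19.75
eef_pos: [0.5459, -0.0446, 0.2593]
eef_rot: [-0.003, 0.74, 0.673, -0.001]
wrist_force: [0.7, -0.1, 0.3]
opening: 1.003
```

Emit:
{"name": "arm_command", "arguments": {
  "series": [
    [-0.05,0,-0.03,0,0,0,0.0854],
    [-0.1,0,-0.05,0,0,0,0.0854],
    [-0.15,0,-0.05,0,0,0,0.0854],
    [-0.2,0,-0.05,0,0,0,0.0854],
    [-0.25,0,-0.05,0,0,0,0.0854]
  ]
}}

```text
time_s: 20.25
eef_pos: [0.5244, -0.2843, 0.3115]
eef_rot: [0.0, 0.74, 0.673, 0.0]
wrist_force: [0.4, 0.4, 0.3]
opening: 0.998
```

```bash
python3 - <<'E'
from h import *
p,d=camera("top");C=cloud("top",d)
def sh(P):
    c,s=np.cos(A),np.sin(A); e=(P[:,:2]-S)*1000; return np.c_[e@[c,s],e@[-s,c]]
h=cv2.cvtColor(p,cv2.COLOR_RGB2HSV)
m=(h[:,:,0]>100)&(h[:,:,0]<130)&(h[:,:,1]>100);m[:165]=0;m[265:]=0;m[:,:178]=0;m[:,250:]=0
v,u=np.nonzero(m);Q=sh(pix("top",np.c_[u,v],.153))
r=cv2.minAreaRect(Q.astype(np.float32));print("rack rect in shelf mm",r,"front/back/left/right",Q.min(0),Q.max(0))
for x in range(-90,91,30):
    s=abs(Q[:,0]-x)<8; print(x,Q[s][:,1].min().round(1),Q[s][:,1].max().round(1))
o=cv2.cvtColor(p,cv2.COLOR_RGB2HSV)
k=((o[:,:,0]<14)&(o[:,:,1]>130)&(o[:,:,2]>100)).astype(np.uint8);k[:170]=0;k[260:]=0;k[:,:200]=0;k[:,240:]=0
n,l,s,c=cv2.connectedComponentsWithStats(k)
for i in range(1,n):
  if s[i][4]>5: print(sh(pix("top",[c[i]],.115)))
a=cv2.resize(p[165:265,165:265],None,fx=5.5,fy=5.5,interpolation=cv2.INTER_CUBIC)
cv2.imwrite("pics/c8.png",cv2.convertScaleAbs(a[:,:,::-1],alpha=1.5))
E
```

```text
rack rect in shelf mm ((1.0942153930664062, -28.607036590576172), (58.290008544921875, 200.31678771972656), 89.96308898925781) front/back/left/right [-99.05447613 -57.79317295] [101.26370295   0.52622462]
-90 -57.6 -11.9
-60 -57.7 -50.8
-30 -56.6 -2.8
0 -55.9 0.1
30 -56.4 -0.3
60 -57.8 -3.1
90 -55.4 -0.2
[[  73.3761517  -132.92851141]]
[[ -75.72668233 -134.06836825]]
```

View pics/c8.png

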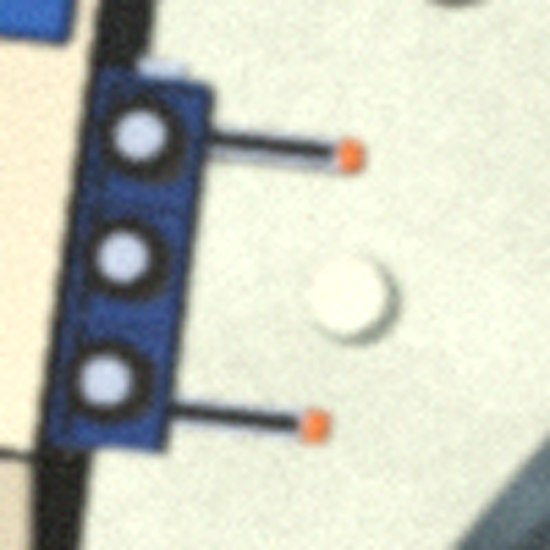

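The rack lies flush along the rail (back edge from 105,65 to 50,445), centred between the brackets. It measures x = +1 mm, y = −28.6 mm and parallel within 0.1°. Both brackets are parallel and out, and the jar hasn't moved. Handing in.

```bash
python3 -c "
from h import *
print(ctrl.hand_in())"
```

```text
the job is handed in; nothing more can be done
None
```

The job is done and handed in at about 20 s of robot time. The far bracket is out on its stop, and the blue rack lies flush against the rubber rail, centred across both brackets. The hand-in gives no verdict, so this rests on my own last checks.

- **Far bracket:** The first push left it about 3° short of the near bracket by camera (roughly 1.52 rad). I went back and pressed it onto its stop, where it pushed back with about 25 N. In the last check the bracket tips were 149 mm apart, against 150 mm nominal, which puts it within about 0.01 rad of fully out.
- **Rack placing:** I carried it level, lowered it until it touched both brackets, released it, and pushed it back with the open fingers. The push force rose from about 6 N while sliding to about 20 N against the rail.
- **Rack position:** The last top view puts its centre at x = +1 mm and y = −28.6 mm from the shelf's middle, parallel to the rail within about 0.1°. It looked level in the side view; I did not measure its tilt or height separately.
- **Other objects:** The powder jar looked unmoved in the last view. I did not measure the other bystanders at the end, but nothing I saw or felt suggested contact with them.

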